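# Set the strap-width gauge to its red stop

## Task

Set the strap-width gauge: with the gripper's fingers shut, press the yellow pad in the middle of the gauge's sliding carriage down to free its brake, keep it pressed all the way while you push the carriage along its rods until it rests against the red stop, then let the pad spring up so that the brake holds the carriage there. Do not force the carriage along with the brake on, do not grasp anything, and leave the wax, the tin and the thread spools round the gauge where they are.

Things in the scene. Friction and masses are not known exactly. Their poses are not given: they have to be found in the camera images.
- gauge: Strap-width gauge, fixed to the table: grey base plate 130 mm (its x) by 500 mm (its y) by 12 mm, dark end blocks up to 45 mm high, two steel rods and a brass bar along its y axis, on which the carriage slides. Origin: centre of the plate's underside, on the table; z up.
- carriage (a joint): Travel of the carriage along the gauge's +y axis, m; 0 at the middle of the gauge. With the pad fully pressed it slides with about 1 to 3 N; with the pad up the brake holds it against 30 to 40 N.
- carriage_mid (a point): Centre of the deck of the aluminium carriage, 44 mm above the table, axes as the gauge's. Carriage 110 mm long (y; end faces 55 mm from here), 94 mm wide (x), thin steel fence arm out to x = +103 mm. Across each end of the pad stands a lip, top 64 mm above the table, inner face 32 mm from the middle: the pad lies in a 64 mm recess, open at its x sides, where shut fingers press and push on a lip.
- pad (a joint): Height of the yellow pad as a press depth, m: about -0.001 = up, brake on; 0.005 = fully down on a hard stop. It springs up: the force to press it rises to about 8.5 N at 0.003, where the brake is fully off, and is about 9 N fully down. The brake stays off only while the pad is pressed.
- pad_top (a point): Centre of the top of the yellow ribbed pad, 52 mm (x) by 60 mm (y), 55 mm above the table when up (the ribs stand 1 mm proud), 49 mm when fully down; it moves with the carriage.
- stop_red: Red block, 100 mm (x) by 24 mm (y), top 48 mm above the table, steel screw head on top to 59 mm; fixed on the gauge near one end (either end). Axes as the gauge's. Origin: on the gauge's centre line at table level, mid-block; faces 12 mm from it along y. With the carriage's end face against it, carriage_mid and this origin are 67 mm apart horizontally.
- stop_black: Black block, same shape as the red stop, fixed at the other end. Not the one wanted.
- beeswax: Loose yellow round cake of wax, 49 mm across, 18 mm high, origin centre of underside. Leave alone.
- rivet_tin: Loose round tin with a rust-red lid, 55 mm across, 26 mm high, origin centre of underside. Leave alone.
- thread_red: Loose dark red spool of thread, lying, 45 x 53 x 18 mm, origin centre of underside. Leave alone.
- thread_white: Loose white spool of thread, lying, 52 x 49 x 20 mm, origin centre of underside. Leave alone.

How it is judged:
By the outcome, as a careful person would: the job done as asked, in the order asked, and still so for the second after the job is handed in, with the robot touching nothing.
It also fails if it takes over 37 s, if anything falls off the work surface, if the arm or the gripper's body presses on something with over 40 N, if the wrist force passes 120 N, or if a joint passes its speed limit or range.

## Robot

A 6-joint arm with a two-finger parallel gripper is mounted at the origin on a cart in front of the work surface, level with it; the furniture and walls round the work are solid. World frame = base frame: x ahead of the robot, y to its left, z up, the work surface at z = 0. Lengths are in m, angles in rad, forces in N, time in s.
With the tool pointing down it reaches from about 0.35 to 0.775 m from the base axis. Payload 5.5 kg.
Tool frame: the origin (TCP) lies between the finger pads; the fingertips stand 22 mm ahead of it and the grasp point (between the pads) lies 3 mm ahead of it; z points along the fingers, y is the line along which they close (so a half turn about z gives the same grasp; the last joint's range is limited). The gripper opens to 85 mm and grips with 20 to 120 N. Pads are 22 mm wide; open, the fingers measure 114 mm over their backs; the gripper's body (76 mm by 85 mm) begins 54 mm behind the grasp point. The pads swing forward as they close: fully open they stand 13 mm farther back than shut.
Start: joints at [-1.294, 0.313, 0.046, 1.304, 0, 1.431], TCP at [0.233, -0.526, 0.225] pointing down, gripper open.
Joint ranges: [-2.76, 2.76], [-0.86, 1.69], [-1.03, 1.26], [-2.2, 2.34], [-1.47, 1.5], [-3.14, 3.14]. Speed limits (rad/s): [2.57, 2.57, 3.14, 3.14, 3.14, 3.14].

## Interface

Orientations are given as a unit quaternion [w, x, y, z].
In Python, from workcell import env, viewer, probe_bus gives the robot as it stands (env), with the cameras (viewer) and the readings (probe_bus).
- The arm moves only by the tool hand_motion, called after "Emit:" in YAML: its name, and indented under it one key for each argument. Schema: {"type":"object","properties":{"plan":{"type":"string"},"finger_gap":{"type":"number"},"grip_force":{"type":"number"},"only":{"type":"string"},"quiet":{"type":"boolean"},"lines":{"type":"string"}},"required":["plan"],"additionalProperties":false}. plan is a string of 1 to 8 rows, one to a line, with the numbers parted by commas; each row has 6 numbers: dx, dy, dz in a scale on which 1.0 is 0.4 m, then a rotation vector rx, ry, rz in normalised numbers (1 is 4 rad); each row is the pose to reach, as a shift and turn from the pose commanded when the call began, along the tool's axes at that moment; what a row does not reach only later rows make up. A row lasts 1/8 s, in which the tool goes at most 0.0625 m and 0.188 rad, less where a joint would pass 70% of its speed; a pose out of reach is approached as far as the arm can. finger_gap is the finger opening in m, set as the call begins (left out keeps the last). The fingers move at their own pace and stop on an object; grip_force is the grip in N (left out, the last holds). Time passes only in rows, so rows that do not move let the fingers close. The tool returns the time, the measured TCP pose, the force, the opening and the grip force at its end. only (a regular expression) keeps the lines of the reply that match it, lines (a string "A,B") keeps lines A to B, and quiet returns only ok. No shift or turn number may pass 1 either way. Input that does not fit is refused with a message, and nothing moves.
- probe_bus.get_state(): the state, without advancing time (a new reading comes with each control period).
- viewer.read_camera(name): name is "scene" or "top" or "wrist"; returns a dict with "image" (480x640x3 uint8, red, green, blue), "K" (3x3 intrinsics, pixels), "R" (3x3) and "t" (3): a world point X has camera coordinates R X + t. Camera axes: x right, y down, z forward; pixel columns grow to the right and rows downward; lengths in m; the calibration is good to about 2 mm. A picture is of the moment at which its call begins. There is no depth.
- env.hand_in(): hands the job in; it is judged then, once.
The state is a dict: "clock": time; "joint_pos": joint angles; "qvel": joint speeds; "tau": joint torques, N m; "tcp_pos": TCP position; "orientation": TCP orientation; "wrist_force": force on the tool from outside, world axes, zero at the start; "ft_torque": the same for the moment, N m; "finger_gap": finger opening in m; "grip_force": force on a finger pad.
Only numpy, scipy, OpenCV 4.12 (cv2) and the standard library are available. Lean on these libraries where they do the work, as an engineer would, in place of code of your own. Each camera call takes 0.05 s, during which the arm holds its last target. There are 200 camera calls.

## Working session

There is one attempt and no reset: what is moved stays moved. The work goes in short steps, Python scripts to look and compute and a tool call to move; the robot and the scene stay as the last step left them, time stands still between calls to the robot, and variables do not carry over. Pictures are saved under pics/ and viewed, at most 10 in all, crops included, and the job is handed in when it is done.

```bash
ls; mkdir -p pics; python3 - <<'E'
from workcell import env, viewer, probe_bus
import cv2,numpy as np
s=probe_bus.get_state();print(s)
for n in("top","scene"):
    c=viewer.read_camera(n);cv2.imwrite(f"pics/{n}0.png",c["image"][:,:,::-1]);np.savez(f"pics/{n}0.npz",**c);print(n,c["K"].tolist(),c["R"].round(3).tolist(),c["t"])
E
```

```text
pics
workcell.py
{'clock': 0.0, 'joint_pos': array([-1.29360213e+00,  3.13985604e-01,  4.49903419e-02,  1.30360058e+00,
       -3.89920693e-06,  1.43121067e+00]), 'qvel': array([ 0.00067874, -0.00026264, -0.0001746 , -0.00297968,  0.00147243,
       -0.00066274]), 'tau': array([-9.86464220e-04, -4.80626070e+01,  2.98534781e+01,  1.92180974e-02,
       -2.53077596e-04,  4.12499986e-06]), 'tcp_pos': array([ 0.23262528, -0.52527778,  0.22442195]), 'orientation': array([-8.97495465e-04,  9.78364886e-01,  2.06884846e-01, -6.38033752e-05]), 'wrist_force': array([-0.08877284,  0.36819668,  0.05687776]), 'ft_torque': array([ 0.02982828, -0.00872825, -0.03766507]), 'grip_force': 0.0, 'finger_gap': 0.08503060734611012}
top [[480.5201932415981, 0.0, 323.4767649407404], [0.0, 480.5201932415981, 231.6861866825341], [0.0, 0.0, 1.0]] [[0.084, -0.996, 0.005], [-0.972, -0.083, -0.22], [0.219, 0.014, -0.976]] [0.15739315 0.57255301 0.77946731]
scene [[461.3143501172142, 0.0, 316.91891629040055], [0.0, 461.3143501172142, 239.21281739173455], [0.0, 0.0, 1.0]] [[-0.883, -0.47, 0.001], [-0.363, 0.681, -0.635], [0.298, -0.561, -0.772]] [0.56326587 0.09276821 0.86164939]
```

View pics/top0.png

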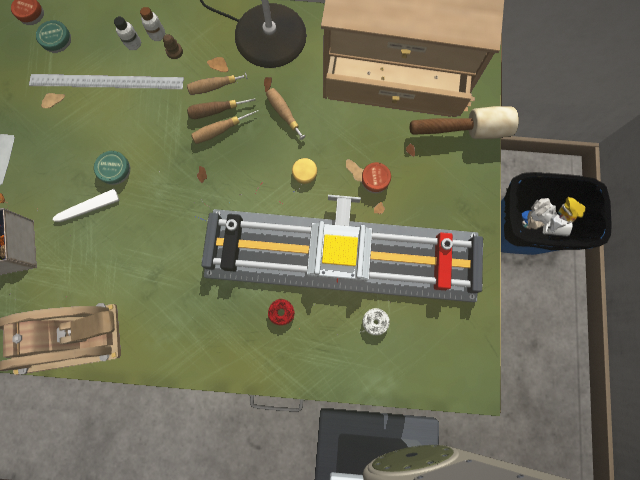

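View pics/scene0.png

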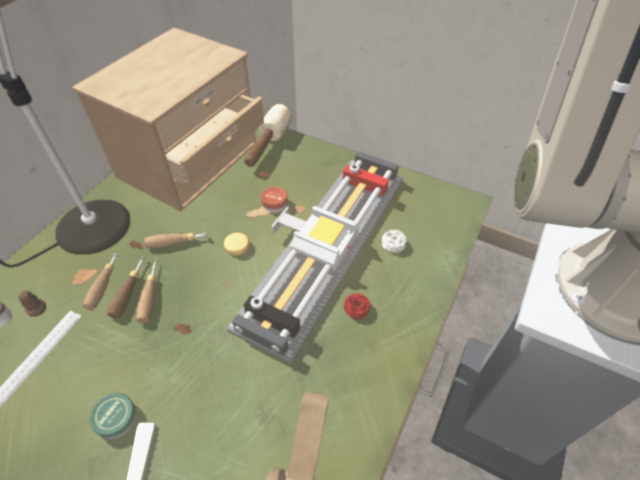

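The top view shows the yellow pad at about (340,250), the red stop at (445,261), the black stop at (231,241), the wax at (304,170), the tin at (376,177) and the spools at (281,312) and (376,322). The red stop is at the world -y end, and the fence arm points away from the robot.

```bash
cat > h.py <<'E'
import cv2,numpy as np
from workcell import env, viewer, probe_bus
from scipy.spatial.transform import Rotation as Ro
def ray(c,u,v,z):
    d=c["R"].T@np.linalg.inv(c["K"])@[u,v,1]; o=-c["R"].T@c["t"]; return o+d*(z-o[2])/d[2]
def blob(c,lo,hi,box):
    h=cv2.cvtColor(np.ascontiguousarray(c["image"]),cv2.COLOR_RGB2HSV)
    m=cv2.inRange(h,lo,hi); k=np.zeros_like(m); x0,y0,x1,y1=box; k[y0:y1,x0:x1]=m[y0:y1,x0:x1]
    cs,_=cv2.findContours(k,cv2.RETR_EXTERNAL,cv2.CHAIN_APPROX_NONE); return max(cs,key=cv2.contourArea)
def rect(c,cnt,z):
    P=np.array([ray(c,*p[0],z)[:2] for p in cnt]); r=cv2.minAreaRect((P*1000).astype(np.float32)); return np.round(r[0],1),np.round(r[1],1),round(r[2],1)
E
python3 - <<'E'
from h import *
for n,bp,br in(("top",(315,225,365,275),(430,225,460,295)),("scene",(295,205,350,260),(335,155,395,200))):
    c=np.load(f"pics/{n}0.npz")
    print(n,"pad",rect(c,blob(c,(22,120,120),(35,255,255),bp),.055))
    k=blob(c,(0,150,60),(8,255,255),br);print("red",rect(c,k,.048),cv2.boundingRect(k))
    if n=="top":
        k=blob(c,(0,0,0),(179,255,55),(215,205,245,275));print("black",rect(c,k,.048),cv2.boundingRect(k))
c=np.load("pics/top0.npz")
cv2.imwrite("pics/crop.png",cv2.resize(c["image"][190:310,195:495,::-1],None,fx=2.66,fy=2.66,interpolation=cv2.INTER_CUBIC))
s=probe_bus.get_state();R=Ro.from_quat(s["orientation"],scalar_first=True).as_matrix();print(R.round(3))
E
```

```text
top pad (array([529. , 174.3]), array([59.6, 51.4]), 89.6)
red (array([526.6,  -9.3]), array([ 28.5, 101.6]), 89.7) (434, 233, 19, 57)
black (array([527.4, 367. ]), array([ 28.8, 100.3]), 90.0) (221, 215, 22, 56)
scene pad (array([504.4, 170.9]), array([ 2.2, 47.4]), 0.6)
red (array([511.5, -11.5]), array([22.4, 64.9]), 88.2) (357, 170, 31, 16)
[[ 0.914  0.405 -0.   ]
 [ 0.405 -0.914  0.002]
 [ 0.    -0.002 -1.   ]]
```

View pics/crop.png

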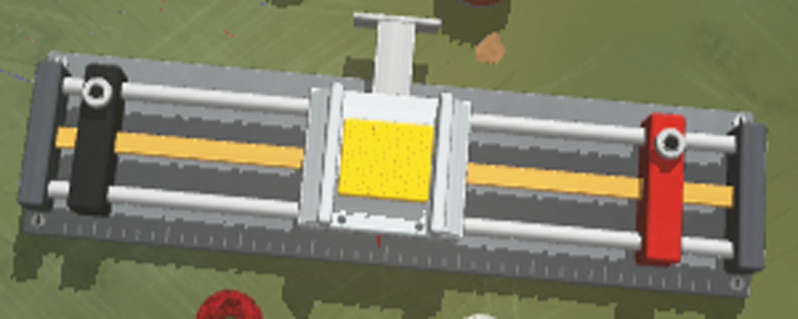

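The gauge is aligned with the world axes (centres all at x ≈ 0.527). The pad is at (0.528, 0.174) and the red stop at about y = -0.011, so the carriage has to travel about 0.12 m in -y. I'll shut the fingers, turn the tool x axis to world +y and move over.

Careful with the scale: shifts go in shares of 0.4 m and turns go in shares of 4 rad. That gives: 0.36 m / 0.4 = 0.9, 0.045 m / 0.4 = 0.1125, -1.154 rad / 4 = -0.2885.

Emit:
hand_motion:
  plan: "0.1125,-0.105,0,0,0,-0.036\n0.225,-0.21,0,0,0,-0.072\n0.3375,-0.315,0,0,0,-0.108\n0.45,-0.42,0,0,0,-0.1443\n0.5625,-0.525,0,0,0,-0.1803\n0.675,-0.63,0,0,0,-0.2163\n0.7875,-0.735,0,0,0,-0.2525\n0.9,-0.84,0,0,0,-0.2885"
  finger_gap: 0
  grip_force: 20

```text
clock: 1.1
tcp_pos: [0.4262, -0.0709, 0.2252]
orientation: [0.0, 0.706, 0.709, 0.0]
wrist_force: [0.7, -0.5, -1.6]
finger_gap: -0.0002
grip_force: 0.0
```

```bash
python3 - <<'E'
from h import *
s=probe_bus.get_state();R=Ro.from_quat(s["orientation"],scalar_first=True).as_matrix();print(s["clock"],s["joint_pos"].round(3),R.round(3),s["finger_gap"])
print(R.T@(np.array([.528,.171,.2])-s["tcp_pos"]))
E
```

```text
1.1 [-0.351  0.037 -0.292  1.242 -0.     1.215] [[-0.004  1.     0.   ]
 [ 1.     0.004 -0.   ]
 [-0.     0.    -1.   ]] -0.0001851799851630898
[0.24144696 0.10283589 0.02517233]
```

Converted, 0.23 m / 0.4 = 0.575, 0.2 m / 0.4 = 0.5.

Emit:
hand_motion:
  plan: "0.1375,0.0625,0.05,0,0,0\n0.275,0.125,0.125,0,0,0\n0.4,0.1875,0.175,0,0,0\n0.5,0.225,0.225,0,0,0\n0.575,0.255,0.275,0,0,0\n0.575,0.255,0.3,0,0,0\n0.575,0.255,0.3,0,0,0"

```text
clock: 1.98
tcp_pos: [0.5266, 0.1566, 0.1041]
orientation: [-0.001, 0.707, 0.707, -0.001]
wrist_force: [0.1, -0.6, 0.7]
finger_gap: 0.0005
grip_force: 0.0
```

```bash
python3 - <<'E'
from h import *
for n in("scene","wrist"):
    c=viewer.read_camera(n);cv2.imwrite(f"pics/{n}1.png",c["image"][:,:,::-1]);np.savez(f"pics/{n}1.npz",**c)
c=viewer.read_camera("scene");a=cv2.resize(c["image"][130:370,220:460,::-1],(480,480));w=viewer.read_camera("wrist")["image"][:,:,::-1]
cv2.imwrite("pics/both1.png",cv2.resize(np.hstack([a,w]),(800,343)))
s=probe_bus.get_state();print(s["clock"],s["tcp_pos"],s["wrist_force"],s["joint_pos"])
E
```

```text
2.175 [0.52832009 0.15621637 0.10622584] [-0.72211775 -0.45090531  1.00039438] [ 1.41870628e-01  3.30304246e-01 -2.30580488e-01  1.00856614e+00
 -1.79681067e-04  1.71422414e+00]
```

View pics/both1.png

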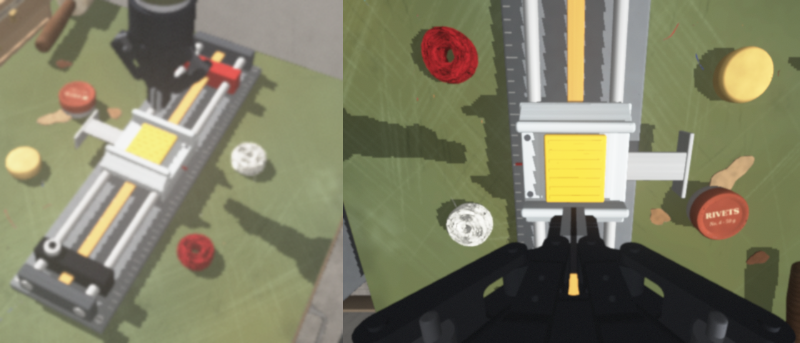

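The fingers are over the carriage: the wrist view shows the tips at about (575,215), near the -y lip. I'll check against the wrist calibration where the pad and lips are relative to the TCP.

```bash
python3 - <<'E'
from h import *
c=np.load("pics/wrist1.npz");k=blob(c,(22,120,120),(35,255,255),(200,150,450,320))
print(rect(c,k,.055),cv2.boundingRect(k)); print("cam",-c["R"].T@c["t"],c["R"].round(3).tolist())
x,y,w,h=cv2.boundingRect(k)
print("far edge",ray(c,x+w/2,y,.055),"near",ray(c,x+w/2,y+h,.055))
for p in([.528,.156,.084],[.528,.167,.084],[.528,.142,.064]):
    q=c["K"]@(c["R"]@p+c["t"]);print(p,q[:2]/q[2])
g=cv2.cvtColor(c["image"],cv2.COLOR_RGB2GRAY)
print([(v,int(g[v,300])) for v in range(190,330,2)])
E
```

```text
(array([529.8, 173.9]), array([58.7, 51. ]), 90.0) (284, 189, 87, 95)
cam [0.5278112  0.22859287 0.25370479] [[1.0, -0.001, -0.001], [-0.0, -0.958, 0.286], [-0.001, -0.286, -0.958]]
far edge [0.53038232 0.20324792 0.055     ] near [0.53057457 0.14386928 0.055     ]
[0.528, 0.156, 0.084] [323.4542274  284.40529677]
[0.528, 0.167, 0.084] [323.45107195 265.11316005]
[0.528, 0.142, 0.064] [323.41879389 292.73788027]
[(190, 203), (192, 220), (194, 220), (196, 209), (198, 220), (200, 223), (202, 222), (204, 223), (206, 223), (208, 222), (210, 217), (212, 222), (214, 222), (216, 222), (218, 222), (220, 222), (222, 217), (224, 215), (226, 222), (228, 222), (230, 222), (232, 222), (234, 220), (236, 211), (238, 219), (240, 222), (242, 221), (244, 221), (246, 221), (248, 214), (250, 217), (252, 222), (254, 221), (256, 221), (258, 221), (260, 216), (262, 209), (264, 220), (266, 221), (268, 221), (270, 220), (272, 220), (274, 213), (276, 220), (278, 220), (280, 220), (282, 206), (284, 132), (286, 110), (288, 110), (290, 111), (292, 144), (294, 209), (296, 234), (298, 240), (300, 210), (302, 63), (304, 38), (306, 37), (308, 35), (310, 37), (312, 38), (314, 34), (316, 38), (318, 36), (320, 32), (322, 31), (324, 29), (326, 29), (328, 29)]
```

```bash
python3 - <<'E'
import cv2
i=cv2.imread("pics/wrist1.png")[170:370,200:450];cv2.imwrite("pics/w1c.png",cv2.resize(i,(750,600),interpolation=cv2.INTER_CUBIC))
E
```

```text
(no output)
```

View pics/w1c.png

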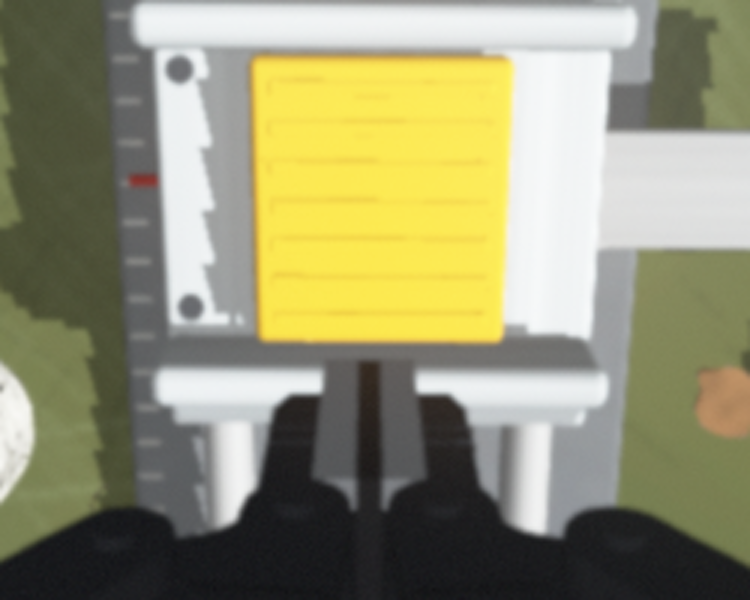

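The grey fingertips end at about row 290, roughly 14 mm nearer -y than the calibration predicts (row 265). I'll move to the middle of the recess, where either reading is safe, and cross-check with the scene and top views.

Converted, 0.024 m / 0.4 = 0.06, 0.014 m / 0.4 = 0.035.

Emit:
hand_motion:
  plan: "0.03,0,0,0,0,0\n0.06,0,0,0,0,0\n0.06,0,0.02,0,0,0\n0.06,0,0.035,0,0,0\n0.06,0,0.035,0,0,0\n0.06,0,0.035,0,0,0"

```text
clock: 2.92
tcp_pos: [0.5279, 0.181, 0.0911]
orientation: [-0.0, 0.707, 0.707, -0.0]
wrist_force: [0.5, 0.3, -0.2]
finger_gap: 0.0
grip_force: 0.0
```

```bash
python3 - <<'E'
from h import *
s=probe_bus.get_state();print(s["clock"],s["tcp_pos"],s["wrist_force"]);T=s["tcp_pos"]
out=[]
for n,sz in(("scene",80),("wrist",120)):
    c=viewer.read_camera(n);im=np.ascontiguousarray(c["image"][:,:,::-1]);np.savez(f"pics/{n}2.npz",**c)
    for d,col in(((0,0,-.022),(0,0,255)),((0,.011,-.022),(255,0,255)),((0,-.011,-.022),(255,0,0))):
        q=c["K"]@(c["R"]@(T+d)+c["t"]);q=q[:2]/q[2];print(n,d,q.round(1));cv2.circle(im,tuple(int(round(v)) for v in q),1,col,-1)
        if d==(0,0,-.022):o=q.astype(int)
    x,y=max(o[0]-sz,0),max(o[1]-sz,0);out.append(cv2.resize(im[y:y+2*sz,x:x+2*sz],(400,400),interpolation=cv2.INTER_CUBIC))
cv2.imwrite("pics/both2.png",np.hstack(out))
E
```

```text
2.925 [0.52786708 0.18097051 0.09110214] [ 0.5204697   0.32232248 -0.19274043]
scene (0, 0, -0.022) [323.5 228.7]
scene (0, 0.011, -0.022) [320.8 232.7]
scene (0, -0.011, -0.022) [326.2 224.8]
wrist (0, 0, -0.022) [321.7 283. ]
wrist (0, 0.011, -0.022) [321.6 263.8]
wrist (0, -0.011, -0.022) [321.7 301.6]
```

View pics/both2.png

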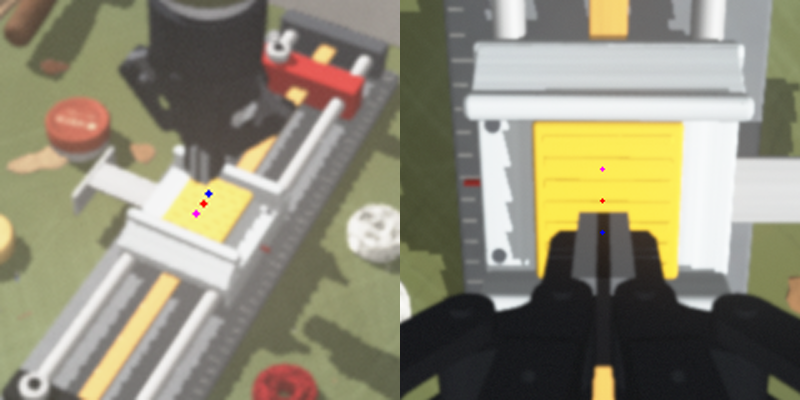

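```bash
python3 - <<'E'
from h import *
from scipy.optimize import least_squares
s=np.load("pics/scene2.npz");w=np.load("pics/wrist2.npz")
pr=lambda c,p:(lambda q:q[:2]/q[2])(c["K"]@(c["R"]@p+c["t"]))
for sv in(218,220,222):
    r=least_squares(lambda p:np.r_[pr(s,p)-[325.5,sv],pr(w,p)-[322,290]],[.528,.18,.07]);print(sv,r.x.round(4),r.fun.round(1))
E
```

```text
218 [0.5278 0.1915 0.1028] [-4.4  2.4 -0.7  1. ]
220 [0.5278 0.1882 0.0953] [-3.6  2.  -0.6  0.8]
222 [0.5278 0.1848 0.0876] [-2.8  1.5 -0.5  0.7]
```

The two views agree on y as nominal, with the tips somewhat higher than stated. I'll move toward the -y lip, keeping clearance, and descend guided by force.

Converted, -0.02 m / 0.4 = -0.05, 0.012 m / 0.4 = 0.03.

Emit:
hand_motion:
  plan: "-0.025,0,0,0,0,0\n-0.05,0,0,0,0,0\n-0.05,0,0.01,0,0,0\n-0.05,0,0.02,0,0,0\n-0.05,0,0.025,0,0,0\n-0.05,0,0.03,0,0,0\n-0.05,0,0.03,0,0,0"

```text
clock: 3.9
tcp_pos: [0.5278, 0.1613, 0.079]
orientation: [-0.0, 0.707, 0.707, -0.0]
wrist_force: [0.5, 0.2, 0.5]
finger_gap: -0.0003
grip_force: 0.0
```

Converted, 0.003 m / 0.4 = 0.0075, 0.002 m / 0.4 = 0.005.

Emit:
hand_motion:
  plan: "0,0,0.005,0,0,0\n0,0,0.0075,0,0,0\n0,0,0.0075,0,0,0"

```text
clock: 4.28
tcp_pos: [0.5279, 0.1611, 0.0762]
orientation: [0.0, 0.707, 0.707, -0.0]
wrist_force: [0.5, -0.2, -1.1]
finger_gap: 0.0001
grip_force: 0.0
```

Emit:
hand_motion:
  plan: "0,0,0.005,0,0,0\n0,0,0.0075,0,0,0\n0,0,0.0075,0,0,0"

```text
clock: 4.65
tcp_pos: [0.5278, 0.1611, 0.0731]
orientation: [-0.0, 0.707, 0.707, -0.0]
wrist_force: [-0.5, 0.0, 0.1]
finger_gap: 0.0
grip_force: 0.0
```

Converted, 0.003 m / 0.4 = 0.0075, 0.002 m / 0.4 = 0.005.

Emit:
hand_motion:
  plan: "0,0,0.005,0,0,0\n0,0,0.0075,0,0,0\n0,0,0.0075,0,0,0"

```text
clock: 5.03
tcp_pos: [0.5278, 0.1611, 0.0701]
orientation: [-0.0, 0.707, 0.707, -0.0]
wrist_force: [-0.1, -0.7, -0.4]
finger_gap: -0.0002
grip_force: 0.0
```

Converted, 0.002 m / 0.4 = 0.005, 0.001 m / 0.4 = 0.0025.

Emit:
hand_motion:
  plan: "0,0,0.0025,0,0,0\n0,0,0.005,0,0,0\n0,0,0.005,0,0,0"

```text
clock: 5.4
tcp_pos: [0.5279, 0.1611, 0.0682]
orientation: [-0.0, 0.707, 0.707, -0.0]
wrist_force: [-0.2, -0.4, -0.5]
finger_gap: -0.0003
grip_force: 0.0
```

Converted, 0.003 m / 0.4 = 0.0075, 0.002 m / 0.4 = 0.005.

Emit:
hand_motion:
  plan: "0,0,0.005,0,0,0\n0,0,0.0075,0,0,0\n0,0,0.0075,0,0,0"

```text
clock: 5.78
tcp_pos: [0.5278, 0.1611, 0.0651]
orientation: [-0.0, 0.707, 0.707, -0.0]
wrist_force: [-0.1, 0.4, 0.5]
finger_gap: -0.0
grip_force: 0.0
```

Converted, 0.003 m / 0.4 = 0.0075, 0.002 m / 0.4 = 0.005.

Emit:
hand_motion:
  plan: "0,0,0.005,0,0,0\n0,0,0.0075,0,0,0\n0,0,0.0075,0,0,0"

```text
clock: 6.15
tcp_pos: [0.5279, 0.1611, 0.0621]
orientation: [-0.0, 0.707, 0.707, -0.0]
wrist_force: [0.0, 0.2, 0.5]
finger_gap: -0.0002
grip_force: 0.0
```

```bash
python3 - <<'E'
from h import *
out=[]
for n,b in(("scene",(240,150)),("wrist",(200,150))):
    c=viewer.read_camera(n);np.savez(f"pics/{n}3.npz",**c);d=160 if n=="scene" else 240
    out.append(cv2.resize(c["image"][b[1]:b[1]+d,b[0]:b[0]+d,::-1],(400,400),interpolation=cv2.INTER_CUBIC))
cv2.imwrite("pics/both3.png",np.hstack(out))
E
```

```text
(no output)
```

View pics/both3.png

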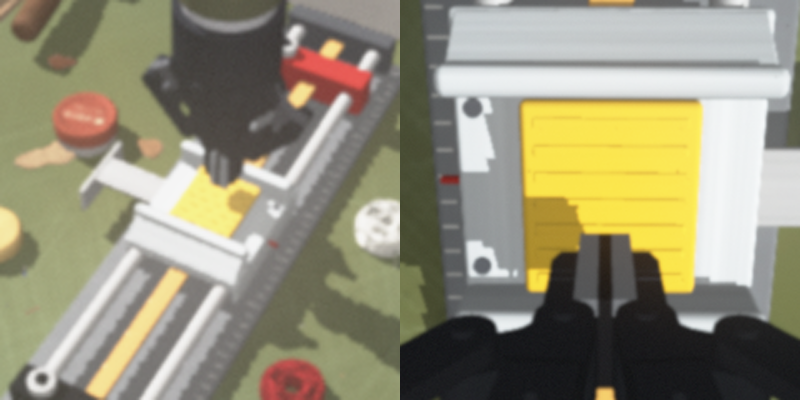

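The shadow is still separate from the tips in both views, so the fingers are just above the pad and clear of the lips. I'll continue down.

Converted, 0.005 m / 0.4 = 0.0125, 0.003 m / 0.4 = 0.0075.

Emit:
hand_motion:
  plan: "0,0,0.0075,0,0,0\n0,0,0.0125,0,0,0\n0,0,0.0125,0,0,0"

```text
clock: 6.62
tcp_pos: [0.5277, 0.1611, 0.057]
orientation: [-0.0, 0.707, 0.707, -0.0]
wrist_force: [-0.3, 0.7, 0.3]
finger_gap: 0.0002
grip_force: 0.0
```

Converted, 0.003 m / 0.4 = 0.0075, 0.002 m / 0.4 = 0.005.

Emit:
hand_motion:
  plan: "0,0,0.005,0,0,0\n0,0,0.0075,0,0,0\n0,0,0.0075,0,0,0"

```text
clock: 7.0
tcp_pos: [0.5279, 0.1611, 0.0542]
orientation: [0.0, 0.707, 0.707, -0.0]
wrist_force: [0.3, -0.3, 0.1]
finger_gap: 0.0001
grip_force: 0.0
```

Converted, 0.003 m / 0.4 = 0.0075, 0.002 m / 0.4 = 0.005.

Emit:
hand_motion:
  plan: "0,0,0.005,0,0,0\n0,0,0.0075,0,0,0\n0,0,0.0075,0,0,0"

```text
clock: 7.38
tcp_pos: [0.5278, 0.1611, 0.0511]
orientation: [-0.0, 0.707, 0.707, -0.0]
wrist_force: [-0.3, 0.8, -0.1]
finger_gap: 0.0001
grip_force: 0.0
```

Converted, 0.002 m / 0.4 = 0.005, 0.001 m / 0.4 = 0.0025.

Emit:
hand_motion:
  plan: "0,0,0.0025,0,0,0\n0,0,0.005,0,0,0\n0,0,0.005,0,0,0"

```text
clock: 7.75
tcp_pos: [0.5278, 0.1611, 0.0491]
orientation: [-0.0, 0.707, 0.707, -0.0]
wrist_force: [-0.1, -0.2, 0.3]
finger_gap: -0.0
grip_force: 0.0
```

Converted, 0.002 m / 0.4 = 0.005, 0.001 m / 0.4 = 0.0025.

Emit:
hand_motion:
  plan: "0,0,0.0025,0,0,0\n0,0,0.005,0,0,0\n0,0,0.005,0,0,0"

```text
clock: 8.12
tcp_pos: [0.528, 0.1611, 0.0474]
orientation: [0.0, 0.707, 0.707, 0.0]
wrist_force: [0.2, 0.7, 1.9]
finger_gap: 0.0002
grip_force: 0.8
```

Converted, 0.002 m / 0.4 = 0.005, 0.001 m / 0.4 = 0.0025.

Emit:
hand_motion:
  plan: "0,0,0.0025,0,0,0\n0,0,0.005,0,0,0\n0,0,0.005,0,0,0"

```text
clock: 8.5
tcp_pos: [0.528, 0.1611, 0.0454]
orientation: [0.0, 0.707, 0.707, 0.0]
wrist_force: [-1.4, -0.0, 3.3]
finger_gap: 0.0
grip_force: 1.9
```

Contact at TCP z ≈ 0.047, and the force rises as a spring would. I'll press further to the hard stop.

Converted, 0.002 m / 0.4 = 0.005, 0.001 m / 0.4 = 0.0025.

Emit:
hand_motion:
  plan: "0,0,0.0025,0,0,0\n0,0,0.005,0,0,0\n0,0,0.005,0,0,0"

```text
clock: 8.88
tcp_pos: [0.5281, 0.1611, 0.0435]
orientation: [0.0, 0.707, 0.707, 0.0]
wrist_force: [-0.9, 0.1, 5.8]
finger_gap: 0.0003
grip_force: 3.0
```

Converted, 0.002 m / 0.4 = 0.005, 0.001 m / 0.4 = 0.0025.

Emit:
hand_motion:
  plan: "0,0,0.0025,0,0,0\n0,0,0.005,0,0,0\n0,0,0.005,0,0,0"

```text
clock: 9.25
tcp_pos: [0.5282, 0.1611, 0.0428]
orientation: [0.0, 0.707, 0.707, 0.0]
wrist_force: [-3.9, 0.2, 14.6]
finger_gap: 0.0001
grip_force: 7.5
```

```bash
python3 - <<'E'
from h import *
c0=np.load("pics/wrist3.npz");out=[]
for n,b in(("scene",(240,150)),("wrist",(200,150))):
    c=viewer.read_camera(n);np.savez(f"pics/{n}4.npz",**c);d=160 if n=="scene" else 240
    out.append(cv2.resize(c["image"][b[1]:b[1]+d,b[0]:b[0]+d,::-1],(400,400),interpolation=cv2.INTER_CUBIC))
cv2.imwrite("pics/both4.png",np.hstack(out))
for z in(.049,.052,.055): print(z,rect(c,blob(c,(22,120,60),(35,255,255),(200,100,450,320)),z),rect(c0,blob(c0,(22,120,60),(35,255,255),(200,100,450,320)),z))
E
```

```text
0.049 (array([529.7, 178.9]), array([47.9, 50.6]), 89.8) (array([529.8, 173.5]), array([58.5, 52.6]), 89.8)
0.052 (array([529.7, 180.1]), array([46.9, 49.6]), 89.8) (array([529.7, 174.6]), array([57.4, 51.6]), 89.8)
0.055 (array([529.7, 181.2]), array([45.9, 48.5]), 89.8) (array([529.7, 175.7]), array([56.3, 50.6]), 89.8)
```

View pics/both4.png

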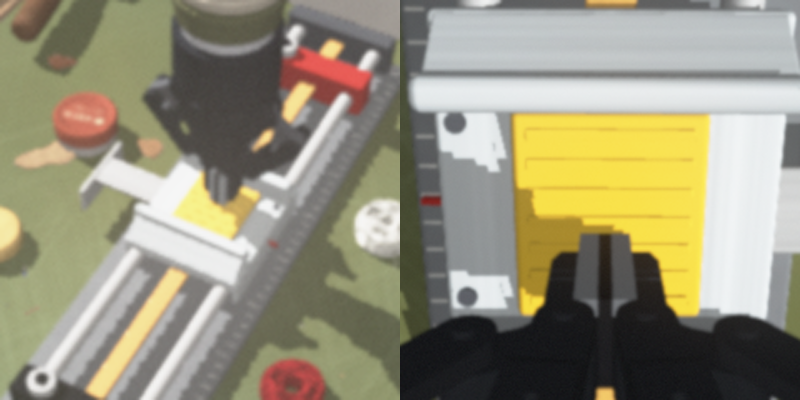

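The tips bear on the pad and their shadows meet. The pad's apparent width now fits a height of 49 mm (55 mm before), so it is fully down. I'll add 1 mm of preload and push along -y.

Converted, -0.022 m / 0.4 = -0.055, 0.001 m / 0.4 = 0.0025.

Emit:
hand_motion:
  plan: "0,0,0.0025,0,0,0\n-0.01,0,0.0025,0,0,0\n-0.025,0,0.0025,0,0,0\n-0.04,0,0.0025,0,0,0\n-0.055,0,0.0025,0,0,0\n-0.055,0,0.0025,0,0,0"

```text
clock: 10.1
tcp_pos: [0.5282, 0.1393, 0.0427]
orientation: [0.0, 0.707, 0.707, 0.001]
wrist_force: [-7.2, -0.1, 22.7]
finger_gap: 0.0001
grip_force: 10.8
```

```bash
python3 - <<'E'
from h import *
c=viewer.read_camera("wrist")
print(rect(c,blob(c,(22,120,60),(35,255,255),(200,100,450,320)),.049))
E
```

```text
(array([529.6, 157.1]), array([48. , 50.6]), 89.7)
```

The carriage moved 21.8 mm with the finger while the pad stayed down. Continuing.

Converted, -0.084 m / 0.4 = -0.21, -0.076 m / 0.4 = -0.19.

Emit:
hand_motion:
  plan: "-0.025,0,0,0,0,0\n-0.055,0,0,0,0,0\n-0.09,0,0,0,0,0\n-0.125,0,0,0,0,0\n-0.16,0,0,0,0,0\n-0.19,0,0,0,0,0\n-0.21,0,0,0,0,0\n-0.21,0,0,0,0,0"

```text
clock: 11.15
tcp_pos: [0.5277, 0.0544, 0.0427]
orientation: [0.001, 0.707, 0.707, -0.0]
wrist_force: [-8.5, -1.7, 24.1]
finger_gap: 0.0001
grip_force: 11.8
```

```bash
python3 - <<'E'
from h import *
c=viewer.read_camera("wrist")
print(rect(c,blob(c,(22,120,60),(35,255,255),(200,100,450,320)),.049))
E
```

```text
(array([529.1,  72.2]), array([47.9, 50.6]), 89.8)
```

Converted, -0.013 m / 0.4 = -0.0325, -0.011 m / 0.4 = -0.0275.

Emit:
hand_motion:
  plan: "-0.0075,0,0,0,0,0\n-0.015,0,0,0,0,0\n-0.0225,0,0,0,0,0\n-0.0275,0,0,0,0,0\n-0.0325,0,0,0,0,0\n-0.0325,0,0,0,0,0"

```text
clock: 11.95
tcp_pos: [0.5277, 0.0423, 0.0427]
orientation: [0.0, 0.707, 0.707, 0.0]
wrist_force: [-8.5, 0.6, 23.8]
finger_gap: 0.0001
grip_force: 11.9
```

```bash
python3 - <<'E'
from h import *
c=viewer.read_camera("wrist")
print(rect(c,blob(c,(22,120,60),(35,255,255),(200,100,450,320)),.049))
E
```

```text
(array([529. ,  60.2]), array([47.9, 50.7]), 89.9)
```

Converted, -0.003 m / 0.4 = -0.0075, -0.002 m / 0.4 = -0.005.

Emit:
hand_motion:
  plan: "-0.0025,0,0,0,0,0\n-0.005,0,0,0,0,0\n-0.0075,0,0,0,0,0\n-0.0075,0,0,0,0,0"

```text
clock: 12.5
tcp_pos: [0.5277, 0.0412, 0.0427]
orientation: [-0.001, 0.707, 0.708, 0.002]
wrist_force: [-8.5, 7.2, 23.7]
finger_gap: 0.0001
grip_force: 11.9
```

```bash
python3 - <<'E'
from h import *
c=viewer.read_camera("wrist")
print(rect(c,blob(c,(22,120,60),(35,255,255),(200,100,450,320)),.049))
E
```

```text
(array([529. ,  59.2]), array([48.3, 50.6]), 89.7)
```

Converted, -0.002 m / 0.4 = -0.005, -0.001 m / 0.4 = -0.0025.

Emit:
hand_motion:
  plan: "-0.0025,0,0,0,0,0\n-0.005,0,0,0,0,0\n-0.005,0,0,0,0,0"

```text
clock: 12.92
tcp_pos: [0.5276, 0.041, 0.0426]
orientation: [-0.002, 0.706, 0.708, 0.003]
wrist_force: [-7.4, 12.6, 23.6]
finger_gap: 0.0001
grip_force: 11.9
```

```bash
python3 - <<'E'
from h import *
c=viewer.read_camera("wrist")
print(rect(c,blob(c,(22,120,60),(35,255,255),(200,100,450,320)),.049))
s=np.load("pics/scene4.npz")
E
```

```text
(array([529. ,  59.1]), array([50.8, 48.2]), 0.1)
```

It is firmly against the stop: y force is 12.6 N with no motion. I'll ease the side push slightly, still bearing on the stop, then lift straight up.

Converted, -0.17 m / 0.4 = -0.425, -0.12 m / 0.4 = -0.3.

Emit:
hand_motion:
  plan: "0.005,0,0,0,0,0\n0.005,0,-0.005,0,0,0\n0.005,0,-0.015,0,0,0\n0.005,0,-0.03,0,0,0\n0.01,0,-0.075,0,0,0\n0.01,0,-0.175,0,0,0\n0.01,0,-0.3,0,0,0\n0.01,0,-0.425,0,0,0"

```text
clock: 13.98
tcp_pos: [0.5276, 0.0407, 0.2113]
orientation: [-0.0, 0.707, 0.707, -0.001]
wrist_force: [1.4, -0.9, -0.1]
finger_gap: -0.0002
grip_force: 0.0
```

Emit:
hand_motion:
  plan: "-0.1,-0.075,-0.025,0,0,0\n-0.225,-0.15,-0.05,0,0,0\n-0.35,-0.225,-0.05,0,0,0\n-0.475,-0.3,-0.05,0,0,0\n-0.6,-0.35,-0.05,0,0,0\n-0.7,-0.35,-0.05,0,0,0\n-0.7,-0.35,-0.05,0,0,0"

```text
clock: 14.85
tcp_pos: [0.3874, -0.2417, 0.2299]
orientation: [0.0, 0.709, 0.705, -0.0]
wrist_force: [-1.2, 0.3, -0.0]
finger_gap: -0.0002
grip_force: 0.0
```

```bash
python3 - <<'E'
from h import *
c=viewer.read_camera("top");k=blob(c,(22,120,120),(35,255,255),(340,225,450,285));print(rect(c,k,.055),cv2.boundingRect(k))
k=blob(c,(0,150,60),(8,255,255),(430,225,460,295));print(rect(c,k,.048))
cv2.imwrite("pics/end.png",cv2.resize(c["image"][140:345,190:510,::-1],(800,512),interpolation=cv2.INTER_CUBIC))
E
```

```text
(array([528.4,  54.9]), array([60.1, 51.5]), 89.6) (390, 241, 36, 31)
(array([526.5, -11.6]), array([ 24.5, 101.8]), 88.7)
```

View pics/end.png

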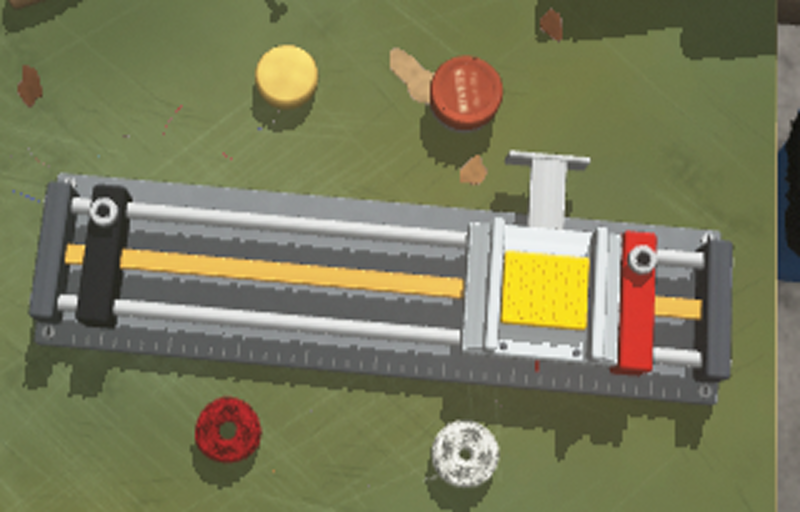

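The carriage rests against the red stop: the pad is at y = 54.9 mm and the stop at -11.6 mm, 66.5 mm apart. The pad is up, and the wax, tin and spools have not moved.

```bash
python3 -c "
from workcell import env, viewer, probe_bus
print(env.hand_in())"
```

```text
the job is handed in; nothing more can be done
None
```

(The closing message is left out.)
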